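Set an LED module on the sloped test rail and switch on the supply

TASK

Take the blue LED module out of the sloped bin and set it gently, LEDs up, on the narrow yellow test rail: centred along the rail, its black plug end down against the red stop. Once it lies there released, throw the lever of the grey test supply away from the robot, and leave the grey modules and the screwdriver where they are.

Things in the scene. Friction and masses are not known exactly. Their poses are not given: they have to be found in the camera images.
- blue_module: LED module to test, 160 (x) x 44 (y) x 36 mm (z): blue body, white top with yellow LEDs, black cap at its -x end (plug end), 0.3 to 0.55 kg. Origin: centre of its underside; z out of the LED face. Starts in any of the bin's compartments, tilted with its floor, plug end lowest, 35 mm free at both sides above the dividers. Grasp across its middle, fingertips about 16 mm above the underside
- module_plug (a point): centre of the end face of the blue module's black plug end (80 mm from the module's origin along -x, 18 mm above its underside)
- bin: fixed grey bin, 206 (x) x 284 mm (y), left or right of the robot, three compartments side by side (pitch 92 mm). Origin: on the table under its centre; x up the slope. Floor slopes 0.26 rad, lowest at -x (robot side), 60 mm above the table at the centre. Above the floor the dividers rise 10, lower lip 12, sides 16, rear wall 28 mm
- grey_module_a: 160 x 44 x 36 mm LED module like the blue one but with a light grey body, lying in another compartment of the bin; leave it there. Origin: centre of its underside
- grey_module_b: 160 x 44 x 36 mm LED module like the blue one but with a light grey body, lying in another compartment of the bin; leave it there. Origin: centre of its underside
- rail: narrow yellow sloped bar on a fixed white-footed stand (foot 170 x 110 x 12 mm), 24 mm wide (y). Origin: on its top face, mid-width, 115 mm above the table, where the origin of a module touching the stop lies; x up the slope (0.30 rad), z out of the top face. Red stop 16 mm high, face at x = -80 mm; top face from there to x = +66 mm: a module overhangs 10 mm at each side, 14 mm at the top
- supply: fixed grey test supply box, 130 (x) x 100 (y) x 60 mm (z). Origin: centre of its underside; the lever on its top moves along its x axis
- power_tip (a point): centre of the 26 mm red ball on the supply's lever. The ball's centre is 80 mm from the pivot, which lies 82 mm above the supply's origin; the 10 mm rod leans 0.5 rad to the supply's -x (towards the robot) at joint value 0 and 0.5 rad to its +x at 1.0; the ball travels 77 mm; it stays where it is left; a push of 2 N moves it
- power (a joint): angle of the supply's lever, rad: 0 off, leaning to the robot; 1.0 fully on, leaning away. It stays where it is left
- screwdriver: screwdriver, 170 mm long, lying in the middle in front of the supply; bystander. Origin on the table side under its middle

How it is judged:
On the way, in this order (a step that is already met when the one before it is completed fails the run):
1. The blue module lies on the yellow rail, plug end at the red stop, released by the fingers (x of blue_module in the frame of rail between -0.004 and 0.006 m and y of blue_module in the frame of rail between -0.007 and 0.007 m and z of blue_module in the frame of rail between -0.004 and 0.004 m and angle between the x axis of blue_module and the x axis of rail, either way round below 0.09 rad and angle between the z axis of blue_module and the z axis of rail, either way round below 0.07 rad and x of module_plug in the frame of rail below 0 m and contact force between blue_module and rail above 0.5 N and contact force between the fingers and blue_module below 0.1 N and linear speed of blue_module below 0.02 m/s), for 0.3 s.
2. Then the supply's lever is thrown to on (joint above 0.85 rad) (value of joint power above 0.85 rad), for 0.2 s.
At the end, for the whole second after the job is handed in: The blue module rests still and flat on the rail, LEDs up, plug end down: origin within 7 mm of the rail's centre line, plug end within 6 mm of the stop, within 5 degrees of the rail's direction and 4 of its slope; lever past 0.85 rad; the robot touches nothing (all of step 1 and value of joint power above 0.85 rad).
It fails at once if The blue module is dropped or pressed on the rail with more than 60 N (contact force between blue_module and rail above 60 N).
It fails at once if A grey module is moved by more than 20 mm (distance of any of grey_module_a, grey_module_b from where it was at the start of the episode above 0.02 m).
It fails at once if The screwdriver is moved by more than 30 mm (distance of screwdriver from where it was at the start of the episode above 0.03 m).
It fails at once if The lever is thrown (past 0.6 rad) before the blue module lies within 20 mm of its place on the rail (value of joint power above 0.6 rad and distance between blue_module and rail above 0.02 m).
It also fails if it takes over 54 s, if anything falls off the work surface, if the arm or the gripper's body presses on something with over 40 N, if the wrist force passes 120 N, or if a joint passes its speed limit or range.

ROBOT

A 6-joint arm with a two-finger parallel gripper is mounted at the origin on the work surface. World frame = base frame: x ahead of the robot, y to its left, z up, the work surface at z = 0. Lengths are in m, angles in rad, forces in N, time in s.
With the tool pointing down it reaches from about 0.3 to 0.775 m from the base axis. Payload 14.6 kg.
Tool frame: the origin (TCP) lies on the centre line of the jaws, within the pads' length; the fingertips stand 19 mm ahead of it and the grasp point (between the pads) is the TCP; z points along the fingers, y is the line along which they close (so a half turn about z gives the same grasp; the last joint's range is limited). The gripper opens to 94 mm and grips with 3 to 60 N. Pads are 16 mm wide; open, the fingers measure 119 mm over their backs; the gripper's body (75 mm by 177 mm) begins 78 mm behind the grasp point.
Start: joints at [1.118, 0.3, 1.521, -0, 1.321, -0.067], TCP at [0.207, 0.51, 0.224] pointing down, gripper open.
Joint ranges: [-3.03, 3.03], [-0.79, 2.21], [0.23, 2.52], [-1.04, 4.18], [0, 3.07], [-2.55, 2.55]. Speed limits (rad/s): [2.22, 2.22, 2.57, 3.14, 3.14, 3.14].

INTERFACE

Orientations are given as [roll, pitch, yaw] about the fixed x, y, z axes, in that order (R = Rz(yaw) Ry(pitch) Rx(roll)).
In Python, from station import get_obs, camera, workorder gives the robot as it stands.
- The arm moves only by the tool play_rows, never from a script. Its argument "motion" is a list that holds one entry, the list of rows, each a list of 7 numbers: the shift along the tool's x, y, z as a fraction of full scale, then the turn, a rotation vector about the tool's x, y, z as a fraction of full scale, then the opening, from -1 (shut) to 1 (fully open). In form: [[[x, y, z, ax, ay, az, grip], ...]]. A call has 1 to 10 rows; each row is the pose to reach, as a shift and turn from the pose commanded when the call began, along the tool's axes at that moment, turning the shorter way round; what a row does not reach only later rows make up. Full scale, the value 1, is 0.25 m for a shift and 2 pi rad for a turn. A row lasts 1/10 s, in which the tool goes at most 50 mm and 8.59 degrees, less where a joint would pass 70% of its speed; a pose out of reach is approached as far as the arm can. A call with a number of a shift or a turn outside -1 to 1 is refused whole. A call with a gripper value outside its range is refused whole. The fingers move at their own pace and stop on an object; "grip_force" is the grip in N (left out, the last holds). Time passes only in rows, so rows that repeat a pose let the fingers close. It gives the time, the measured TCP pose, the force, the opening and the grip force at its end, in the units of the state.
- get_obs(): the state, without advancing time (a new reading comes with each control period).
- camera(name): name is "scene" or "top" or "wrist"; returns a dict with "frame" (384x512x3 uint8, red, green, blue), "z_map" (384x512 float32, m along the optical axis (not along the pixel's ray), 0 where there is no reading), "camera_matrix" (3x3 intrinsics, pixels), "D" ([k1, k2, p1, p2, k3] as OpenCV has them; the pictures are not rectified), "T" (4x4, takes a point from camera to world coordinates); the wrist camera has in their place "T_tool_cam" (4x4, takes a point from camera to tool coordinates, whose origin is the TCP and whose axes are the flange's). Camera axes: x right, y up, looking along -z (the intrinsics and any distortion apply to the point x, -y, -z); pixel columns grow to the right and rows downward; lengths in m; the calibration is good to about 2 mm. A picture is of the moment at which its call begins: read the wrist's pose just before it.
- workorder.hand_in(): hands the job in; it is judged then, once.
The state is a dict: "time_s": time; "qpos": joint angles; "joint_vel": joint speeds; "tau": joint torques, N m; "ee_pos": TCP position; "eef_rot": TCP orientation; "force": force on the tool from outside, world axes, zero at the start; "moment": the same for the moment, N m; "grip_width": finger opening in m; "grip_force": force on a finger pad.
Only numpy, scipy, OpenCV 4.12 (cv2) and the standard library are available. Lean on these libraries where they do the work, as an engineer would, in place of code of your own. Each camera call takes 0.05 s, during which the arm holds its last target. There are 200 camera calls.

## Working session

There is one attempt and no reset: what is moved stays moved. The work goes in short steps, Python scripts to look and compute and a tool call to move; the robot and the scene stay as the last step left them, time stands still between calls to the robot, and variables do not carry over. Pictures are saved under pics/ and viewed, at most 13 in all, crops included, and the job is handed in when it is done.

Besides the shell and the picture viewer there is one more tool, called after ">>>" as name([rows], argument=value, ...), one row to a line, values as JSON. play_rows: Moves the arm, as the interface text tells. Its arguments: {"type":"object","properties":{"motion":{"type":"array"},"grip_force":{"type":"number"}},"required":["motion"]}

```bash
mkdir -p pics; ls; cat > h.py <<'E'
import numpy as np, cv2, pickle
from scipy.spatial.transform import Rotation as R
def snap(name):
    from station import camera, get_obs
    o=get_obs(); c=camera(name)
    if 'T' not in c:
        T=np.eye(4); 
        T[:3,:3]=R.from_euler('xyz',o['eef_rot']).as_matrix(); T[:3,3]=o['ee_pos']
        c['T']=T@c['T_tool_cam']
    return c
def cloud(c):
    h,w=c['z_map'].shape
    u,v=np.meshgrid(np.arange(w),np.arange(h))
    return pts(c,np.stack([u.ravel(),v.ravel()],1)).reshape(h,w,3)
def pts(c,px):
    px=np.asarray(px,float)
    n=cv2.undistortPoints(px.reshape(-1,1,2),c['camera_matrix'],np.array(c['D'])).reshape(-1,2)
    i=np.round(px).astype(int); z=c['z_map'][i[:,1],i[:,0]]
    p=np.stack([n[:,0]*z,-n[:,1]*z,-z],1)
    p=p@c['T'][:3,:3].T+c['T'][:3,3]; p[z==0]=np.nan
    return p
def tri(cs,ps):
    A=np.zeros((3,3));b=np.zeros(3)
    for c,p in zip(cs,ps):
        n=cv2.undistortPoints(np.array(p,float).reshape(-1,1,2),c['camera_matrix'],np.array(c['D'])).ravel()
        d=c['T'][:3,:3]@[n[0],-n[1],-1]; d/=np.linalg.norm(d); M=np.eye(3)-np.outer(d,d); A+=M; b+=M@c['T'][:3,3]
    return np.linalg.solve(A,b)
def save(name,f): cv2.imwrite(f'pics/{f}.png',cv2.cvtColor(name['frame'],cv2.COLOR_RGB2BGR))
E
python3 - <<'E'
from h import *
from station import get_obs
print(get_obs())
cs={}
for n in ['scene','top']:
    c=snap(n); cs[n]=c; print(n,c['camera_matrix'].tolist(),c['D'],c['T'].round(3).tolist())
    save(c,n+'0')
pickle.dump(cs,open('c0.pkl','wb'))
E
```

```text
pics
{'time_s': 0.0, 'qpos': array([ 1.11836156e+00,  3.00448010e-01,  1.52159112e+00,  6.14290462e-06,
        1.32068273e+00, -6.66004407e-02]), 'joint_vel': array([ 0.00091848, -0.00132661,  0.00087761, -0.00043724,  0.00054004,
       -0.00019494]), 'tau': array([ 1.46335533e-03, -5.31831300e+01, -3.52735019e+01,  7.08899321e-02,
        2.44269107e-02, -1.53652604e-04]), 'ee_pos': array([0.20687877, 0.5093489 , 0.22389473]), 'eef_rot': array([-3.14046635e+00, -8.10869781e-05,  2.75575675e+00]), 'force': array([-0.23749399,  0.38051708, -1.13594849]), 'moment': array([ 0.01965733, -0.00374464,  0.01782724]), 'grip_force': 0.0, 'grip_width': 0.09398999698566424}
scene [[469.44436626823494, 0.0, 252.51222826261713], [0.0, 469.44436626823494, 191.15014452946966], [0.0, 0.0, 1.0]] [-0.11286431  0.          0.          0.          0.        ] [[0.181, -0.643, 0.744, 1.484], [0.983, 0.107, -0.146, -0.186], [0.014, 0.758, 0.652, 0.927], [0.0, 0.0, 0.0, 1.0]]
top [[429.26183892943027, 0.0, 259.611691373779], [0.0, 429.26183892943027, 192.58902557588618], [0.0, 0.0, 1.0]] [0.0562208 0.        0.        0.        0.       ] [[-0.003, 0.99, -0.144, 0.372], [-1.0, -0.002, 0.005, 0.004], [0.005, 0.144, 0.99, 1.302], [0.0, 0.0, 0.0, 1.0]]
```

View pics/scene0.png

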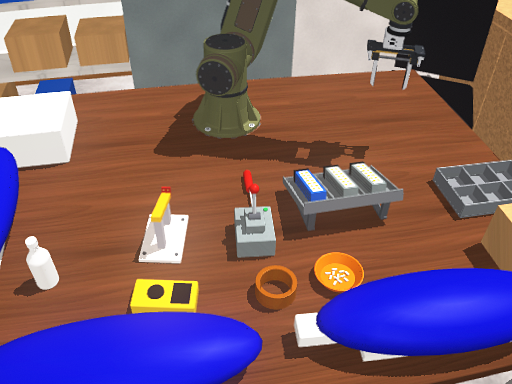

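View pics/top0.png

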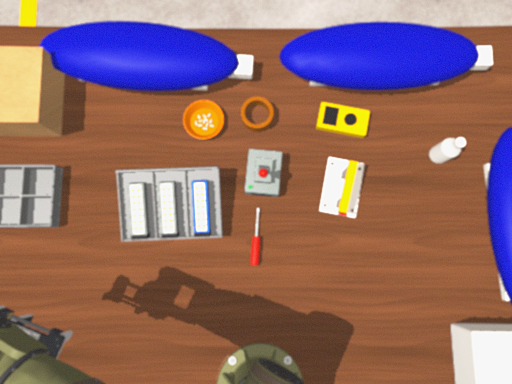

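The scene view shows the robot at the back, the bin with the blue module (310,184), the lever ball (254,188) and the rail (160,207). In the top view, the blue module is at (201,208), the ball at (264,173), the rail at (348,187), with its stop low at (342,211), and the screwdriver at (256,237).

```bash
python3 - <<'E'
from h import *
cs=pickle.load(open('c0.pkl','rb'))
box={'top':dict(blue=(185,172,216,242),rail=(332,150,372,220),ball=(255,164,272,182),supply=(243,146,286,198),bin=(112,164,226,244)),
'scene':dict(blue=(290,164,330,202),rail=(145,185,178,250),ball=(247,182,261,195),supply=(230,200,280,260),bin=(280,160,405,230))}
for n in cs:
    c=cs[n]; X=cloud(c); hsv=cv2.cvtColor(c['frame'],cv2.COLOR_RGB2HSV)
    def sel(b,m):
        x0,y0,x1,y1=box[n][b]; k=np.zeros(m.shape,bool); k[y0:y1,x0:x1]=1; k&=m&np.isfinite(X[...,0]); return X[k]
    H,S,V=[hsv[...,i].astype(int) for i in range(3)]
    def rect(P,t):
        r=cv2.minAreaRect(P[:,:2].astype(np.float32)); 
        A=np.c_[P[:,:2]-P[:,:2].mean(0),np.ones(len(P))]; co=np.linalg.lstsq(A,P[:,2],rcond=None)[0]
        res=np.std(P[:,2]-A@co)
        print(n,t,len(P),'mean',P.mean(0).round(4),'rect',np.round(r[0],4),np.round(r[1],4),round(r[2],1),'plane',co.round(3),'res',res.round(4),'z',P[:,2].min().round(3),P[:,2].max().round(3))
    P=sel('blue',((S<110)&(V>140))|((H>18)&(H<32)&(V>170))); P=P[P[:,2]>0.07]; rect(P,'bluetopwhite')
    rect(sel('blue',(H>100)&(H<130)&(S>130)),'bluebody')
    rect(sel('rail',(H>20)&(H<35)&(S>150)),'rail')
    P=sel('rail',(S<60)&(V>140)); P=P[P[:,2]<0.03]; rect(P,'foot')
    rect(sel('rail',((H<8)|(H>172))&(S>120)),'stop')
    rect(sel('ball',((H<8)|(H>172))&(S>120)),'ball')
    P=sel('supply',S<80); P=P[(P[:,2]>0.05)&(P[:,2]<.068)]; rect(P,'supplytop')
    P=sel('bin',(S<80)); P=P[P[:,2]>0.03]; rect(P,'bin')
for n in cs:
    f=cs[n]['frame']
    a,b=box[n]['rail'],box[n]['blue']
    ims=[cv2.resize(f[q[1]-8:q[3]+8,q[0]-8:q[2]+8],(0,0),fx=6,fy=6,interpolation=cv2.INTER_CUBIC) for q in (a,b)]
    h=max(i.shape[0] for i in ims)
    im=np.hstack([cv2.copyMakeBorder(i,0,h-i.shape[0],0,10,cv2.BORDER_CONSTANT) for i in ims])
    cv2.imwrite(f'pics/crop_{n}.png',im[...,::-1]); print(im.shape)
E
```

```text
scene bluetopwhite 293 mean [0.5205 0.1712 0.0908] rect [0.5189 0.1726] [0.1008 0.2054] 72.3 plane [0.203 0.036 0.091] res 0.0069 z 0.07 0.114
scene bluebody 325 mean [0.5395 0.1633 0.089 ] rect [0.5104 0.1787] [0.1642 0.0674] 2.1 plane [0.236 0.014 0.089] res 0.0097 z 0.04 0.112
scene rail 314 mean [ 0.5718 -0.2486  0.1087] rect [ 0.5383 -0.2517] [0.1963 0.0564] 1.0 plane [0.488 0.736 0.109] res 0.0102 z -0.005 0.134
scene foot 818 mean [ 0.5743 -0.2536  0.0115] rect [ 0.5401 -0.2566] [0.0888 0.1871] 86.7 plane [0.029 0.007 0.011] res 0.0044 z -0.004 0.03
scene stop 54 mean [ 0.4575 -0.233   0.0731] rect [ 0.4253 -0.2346] [0.1456 0.0241] 1.0 plane [ 0.773 -0.267  0.073] res 0.0055 z -0.004 0.106
scene ball 121 mean [ 0.5354 -0.0008  0.1097] rect [0.4955 0.0067] [0.0369 0.2329] 77.2 plane [0.789 0.044 0.11 ] res 0.009 z -0.005 0.17
scene supplytop 927 mean [ 0.6385 -0.0146  0.0574] rect [ 0.6207 -0.0108] [0.1003 0.1354] 84.4 plane [-0.004 -0.001  0.057] res 0.0025 z 0.05 0.068
scene bin 3765 mean [0.5513 0.2591 0.0814] rect [0.5247 0.2596] [0.21   0.2917] 2.2 plane [0.197 0.04  0.081
[... 475 characters left out ...]
0.2635  0.0107] rect [ 0.5784 -0.261 ] [0.1031 0.1779] 79.2 plane [-0.004  0.029  0.011] res 0.0042 z -0.009 0.028
top stop 21 mean [ 0.4877 -0.2413  0.0611] rect [ 0.4873 -0.2438] [0.0089 0.0388] 12.3 plane [-8.858  2.446  0.061] res 0.0125 z -0.005 0.108
top ball 62 mean [ 0.5921 -0.0112  0.1673] rect [ 0.5934 -0.0116] [0.0217 0.0218] 88.7 plane [0.106 0.026 0.167] res 0.0029 z 0.16 0.175
top supplytop 1040 mean [ 0.6142 -0.0134  0.0593] rect [ 0.6169 -0.0132] [0.0998 0.1309] 84.7 plane [ 0.003 -0.002  0.059] res 0.0027 z 0.05 0.068
top bin 6903 mean [0.5209 0.2605 0.0752] rect [0.5212 0.2571] [0.2041 0.2897] 1.9 plane [0.193 0.022 0.075] res 0.0169 z 0.03 0.119
(486, 650, 3)
(516, 638, 3)
```

View pics/crop_top.png

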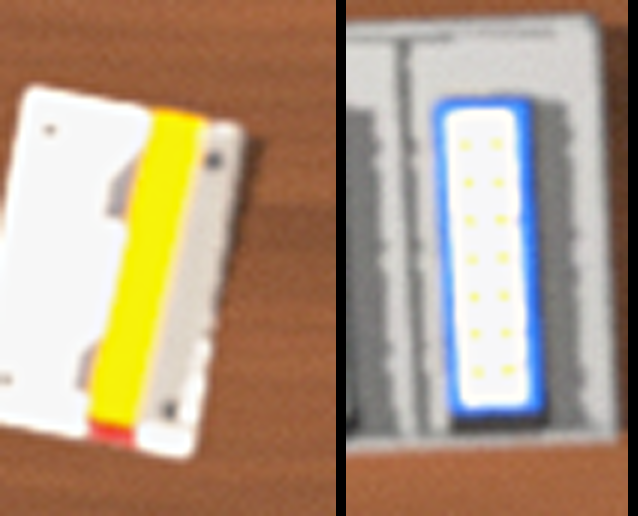

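View pics/crop_scene.png

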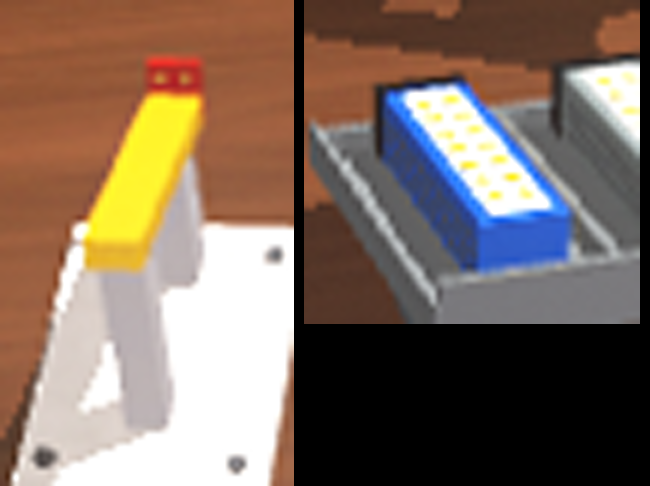

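Top crop: the rail's top-face corners are at about (152,113), (207,125), (134,426) and (90,424), with red stop below. The blue module's corners are at (436,98), (530,97), (450,430) and (548,430). The scene crop shows the same corners, so I'll triangulate them.

```bash
python3 - <<'E'
from h import *
cs=pickle.load(open('c0.pkl','rb')); C=[cs['top'],cs['scene']]
t=lambda p,ox,oy,dx=0:((p[0]-dx+.5)/6-.5+ox,(p[1]+.5)/6-.5+oy)
def T(name,a,b,dt,ds):
    p=tri(C,[t(a,*dt),t(b,*ds)]); print(name,p.round(4)); return p
rt,rs=(324,142),(137,177)
print('rail')
A=[T(*x,rt,rs) for x in [('far+y',(152,113),(142,244)),('far-y',(207,125),(86,240)),('near+y',(90,424),(203,95)),('near-y',(134,426),(150,95))]]
f=(A[0]+A[1])/2;n=(A[2]+A[3])/2;d=f-n;print(np.linalg.norm(d),'yaw',np.arctan2(d[1],d[0]),'slope',np.arcsin(d[2]/np.linalg.norm(d)),'origin',n+d/np.linalg.norm(d)*.08)
bt,bs=(177,164,346),(282,156,304)
print('blue')
A=[T(*x,bt,bs) for x in [('far+y',(436,98),(570,210)),('far-y',(530,97),(478,217)),('near+y',(450,430),(465,80)),('near-y',(548,430),(377,87))]]
f=(A[0]+A[1])/2;n=(A[2]+A[3])/2;d=f-n;print(np.linalg.norm(d),'yaw',np.arctan2(d[1],d[0]),'slope',np.arcsin(d[2]/np.linalg.norm(d)),'mid',(n+f)/2)
# depth-plane cross-check on white top of blue (scene, top)
for n,px in (('top',[(201,190),(201,208),(202,225)]),('scene',[(306,177),(311,184),(316,190)])): print(n,pts(cs[n],px).round(4).tolist())
for n,px in (('top',[(352,172),(347,190),(343,207)]),('scene',[(166,197),(160,207),(156,216)])): print(n,pts(cs[n],px).round(4).tolist())
from station import camera,get_obs
w=snap('wrist'); print(w['T_tool_cam'].round(3).tolist(),w['camera_matrix'].round(1).tolist(),w['D'])
E
```

```text
rail
far+y [ 0.6325 -0.2497  0.1297]
far-y [ 0.6266 -0.2735  0.1303]
near+y [ 0.492  -0.2235  0.0868]
near-y [ 0.4906 -0.2456  0.0885]
0.14708662633629102 yaw -0.19349552774490286 slope 0.2922056600695789 origin [ 0.56648101 -0.24927249  0.11070173]
blue
far+y [0.582  0.1904 0.1105]
far-y [0.5822 0.1467 0.1127]
near+y [0.4292 0.1878 0.0669]
near-y [0.429  0.1417 0.0682]
0.15927270715224814 yaw 0.024737876886349215 slope 0.2806299572871595 mid [0.50561036 0.16663274 0.08956084]
top [[0.5542, 0.1629, 0.1015], [0.5041, 0.1632, 0.0925], [0.4568, 0.1611, 0.081]]
scene [[0.4852, 0.1658, 0.0836], [0.5317, 0.1663, 0.0956], [0.5737, 0.167, 0.1091]]
top [[0.6006, -0.2603, 0.1242], [0.5525, -0.2485, 0.1067], [0.5057, -0.2381, 0.095]]
scene [[0.5212, -0.2326, 0.0963], [0.5791, -0.2484, 0.1149], [0.6262, -0.2582, 0.1291]]
[[0.001, 0.964, 0.266, 0.077], [1.0, -0.0, -0.001, 0.0], [-0.001, 0.266, -0.964, -0.16], [0.0, 0.0, 0.0, 1.0]] [[301.2, 0.0, 257.5], [0.0, 301.2, 190.4], [0.0, 0.0, 1.0]] [-0.02263413  0.          0.          0.          0.        ]
```

Measured values agree: blue top centre ≈(0.506,0.166,0.091) at slope 0.26–0.28, rail origin ≈(0.567,−0.249,0.112) with the text giving 0.115. I'll write the planner and go to hover.

```bash
cat >> h.py <<'E'
def frame(yaw,slope): # module/rail axes in world: columns x,y,z
    return R.from_euler('z',yaw)*R.from_euler('y',-slope)
def toolR(yaw,slope): # tool x = -module x, tool z = -module z
    return frame(yaw,slope)*R.from_euler('y',np.pi)
def rows(p,Rt,p0=None,R0=None):
    from station import get_obs
    o=get_obs()
    if p0 is None: p0=o['ee_pos'];R0=R.from_euler('xyz',o['eef_rot'])
    s=R0.inv().apply(np.array(p)-p0)/.25; t=(R0.inv()*Rt).as_rotvec()/(2*np.pi)
    print('row',np.r_[s,t].round(4).tolist(),'rotdeg',np.linalg.norm(t)*360)
E
python3 - <<'E'
from h import *
F=frame(.03,.26); T=np.array([.5056,.1655,.091])
print(toolR(.03,.26).as_euler('xyz'))
rows(T+F.apply([0,0,.13]),toolR(.03,.26))
E
```

```text
[ 3.14159265  0.26       -3.11159265]
row [-1.5024, -0.8789, 0.0303, -0.0087, -0.0408, -0.0658] rotdeg 28.046994365204657
```

>>> play_rows([
  [[-0.19,-0.11,0,0,0,0,0.36],[-0.38,-0.22,0,0,0,-0.016,0.36],[-0.56,-0.33,0,0,-0.01,-0.03,0.36],[-0.75,-0.44,0.015,-0.004,-0.02,-0.033,0.36],[-0.75,-0.44,0.015,-0.004,-0.02,-0.033,0.36],[-0.75,-0.44,0.015,-0.004,-0.02,-0.033,0.36],[-0.75,-0.44,0.015,-0.004,-0.02,-0.033,0.36],[-0.75,-0.44,0.015,-0.004,-0.02,-0.033,0.36]],
])

```text
time_s: 0.95
ee_pos: [0.3389, 0.3378, 0.2206]
eef_rot: [3.13, 0.127, 2.963]
force: [0.7, -0.8, -0.2]
grip_width: 0.064
grip_force: 0.0
```

```bash
python3 - <<'E'
from h import *
F=frame(.03,.26); T=np.array([.5056,.1655,.091])
rows(T+F.apply([0,0,.13]),toolR(.03,.26))
E
```

```text
row [-0.6406, -0.589, 0.0909, -0.0045, -0.0209, -0.0327] rotdeg 14.05030339613196
```

>>> play_rows([
  [[-0.16,-0.15,0.02,0,-0.005,-0.008,0.36],[-0.32,-0.29,0.045,-0.002,-0.01,-0.016,0.36],[-0.48,-0.44,0.068,-0.003,-0.015,-0.024,0.36],[-0.6406,-0.589,0.091,-0.0045,-0.0209,-0.0327,0.36],[-0.6406,-0.589,0.091,-0.0045,-0.0209,-0.0327,0.36],[-0.6406,-0.589,0.091,-0.0045,-0.0209,-0.0327,0.36],[-0.6406,-0.589,0.091,-0.0045,-0.0209,-0.0327,0.36],[-0.6406,-0.589,0.091,-0.0045,-0.0209,-0.0327,0.36]],
])

```text
time_s: 1.75
ee_pos: [0.472, 0.165, 0.2167]
eef_rot: [3.141, 0.26, -3.111]
force: [-0.4, -0.3, -0.8]
grip_width: 0.0635
grip_force: 0.0
```

```bash
python3 - <<'E'
from h import *
w=snap('wrist'); pickle.dump(w,open('w1.pkl','wb'))
cv2.imwrite('pics/w1.png',cv2.resize(w['frame'],(800,600),interpolation=cv2.INTER_CUBIC)[...,::-1])
X=cloud(w); hsv=cv2.cvtColor(w['frame'],cv2.COLOR_RGB2HSV).astype(int); H,S,V=[hsv[...,i] for i in range(3)]
m=(H>100)&(H<130)&(S>130)&(V>60)&np.isfinite(X[...,0])
P=X[m]; print(len(P),P.min(0),P.max(0)); ys,xs=np.where(m);print(xs.min(),xs.max(),ys.min(),ys.max())
E
```

```text
3032 [0.43898923 0.12829258 0.03907105] [0.908435   0.33988685 0.11296305]
229 351 117 368
```

View pics/w1.png

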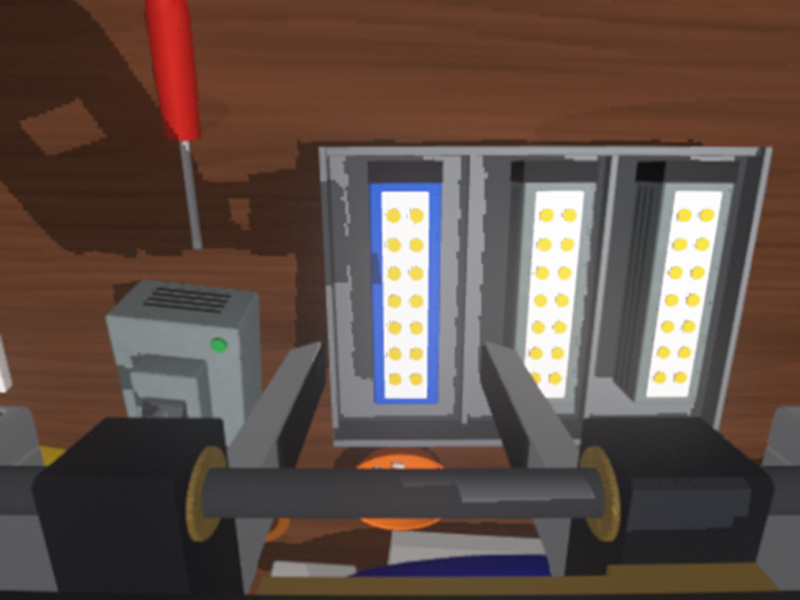

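The wrist view shows the blue module with its body from (371,184) to (438,403) and the black cap up to y≈162. It is centred between the fingertips at (322,345) and (487,345).

```bash
python3 - <<'E'
from h import *
w=pickle.load(open('w1.pkl','rb')); cs=pickle.load(open('c0.pkl','rb'))
s=1.5625
W=lambda u,v:((u+.5)/s-.5,(v+.5)/s-.5)
q=[(406,168),(390,190),(422,190),(405,295),(388,390),(422,390),(405,395)]
px=[W(*a) for a in q]; P=pts(w,px); print(P.round(4).tolist())
# plane fit over white face
X=cloud(w); x0,y0=W(384,195);x1,y1=W(427,395); Q=X[int(y0)+2:int(y1)-1,int(x0)+1:int(x1)].reshape(-1,3); Q=Q[np.isfinite(Q[:,0])]
c=Q.mean(0); n=np.linalg.svd(Q-c)[2][2]; n*=np.sign(n[2]); print('plane',c.round(4),n.round(4),'slope',np.arctan2(np.hypot(n[0],n[1]),n[2]))
def ray(u,v):
    a=cv2.undistortPoints(np.array([[W(u,v)]]),w['camera_matrix'],np.array(w['D'])).ravel(); d=w['T'][:3,:3]@[a[0],-a[1],-1]; o=w['T'][:3,3]
    return o+d*(n@(c-o))/(n@d)
C=[ray(*a) for a in [(371,162),(442,162),(375,403),(438,403)]]
for k in C: print(k.round(4))
a=(C[0]+C[1])/2;b=(C[2]+C[3])/2;print('len',np.linalg.norm(b-a),'mid',((a+b)/2).round(4),'yaw',np.arctan2(*(b-a)[[1,0]]), 'w',np.linalg.norm(C[0]-C[1]),np.linalg.norm(C[2]-C[3]))
F=frame(.03,.26); print('in module frame wrt tcp',F.inv().apply((a+b)/2-np.array([.472,.165,.2167])))
rows([.472,.165,.2167]+F.apply([0,0,-.131]),toolR(.03,.26))
E
```

```text
[[0.4311, 0.166, 0.0731], [0.4439, 0.1569, 0.0755], [0.4431, 0.176, 0.0764], [0.5066, 0.1679, 0.0927], [0.5708, 0.1586, 0.11], [0.5702, 0.1815, 0.1098], [0.5746, 0.1702, 0.1104]]
plane [0.5069 0.1679 0.0932] [-0.2581 -0.009   0.9661] slope 0.2611883137216204
[0.4285 0.1453 0.0721]
[0.4271 0.1872 0.0721]
[0.5803 0.15   0.1127]
[0.5789 0.1927 0.1127]
len 0.15723339896191893 mid [0.5037 0.1688 0.0924] yaw 0.033916135289433005 w 0.041920743551252054 0.042764621574171865
in module frame wrt tcp [-0.00123336  0.00283839 -0.12830676]
row [0.0, 0.0, 0.5241, 0.0001, 0.0, 0.0002] rotdeg 0.07445447032846035
```

>>> play_rows([
  [[0,0.006,0.12,0,0,0,0.36],[0,0.006,0.24,0,0,0,0.36],[0,0.006,0.34,0,0,0,0.36],[0,0.006,0.42,0,0,0,0.36],[0,0.006,0.47,0,0,0,0.36],[0,0.006,0.5,0,0,0,0.36],[0,0.006,0.517,0,0,0,0.36],[0,0.006,0.517,0,0,0,0.36]],
])

```text
time_s: 2.6
ee_pos: [0.5058, 0.1663, 0.092]
eef_rot: [3.142, 0.261, -3.112]
force: [0.0, -0.8, 0.5]
grip_width: 0.0638
grip_force: 0.0
```

>>> play_rows([
  [[0,0,0,0,0,0,0.1],[0,0,0,0,0,0,-0.05],[0,0,0,0,0,0,-0.15],[0,0,0,0,0,0,-0.3],[0,0,0,0,0,0,-0.3],[0,0,0,0,0,0,-0.3],[0,0,0,0,0,0,-0.3],[0,0,0,0,0,0,-0.3]],
], grip_force=25)

```text
time_s: 3.4
ee_pos: [0.5059, 0.1663, 0.0924]
eef_rot: [3.141, 0.261, -3.112]
force: [-3.1, 0.6, 6.3]
grip_width: 0.0439
grip_force: 25.0
```

>>> play_rows([
  [[0,0,-0.02,0,0,0,-0.3],[0,0,-0.06,0,0,0,-0.3],[0,0,-0.12,0,0,0,-0.3],[0,0,-0.2,0,0,0,-0.3],[0.0,0,-0.3,0,0,0,-0.3],[0.0,0,-0.42,0,0,0,-0.3],[-0.05,0,-0.55,0,0,0,-0.3],[-0.1,0,-0.67,0,0,0,-0.3],[-0.12,0,-0.75,0,0,0,-0.3],[-0.12,0,-0.75,0,0,0,-0.3]],
])

```text
time_s: 4.4
ee_pos: [0.4869, 0.1657, 0.2838]
eef_rot: [3.14, 0.265, -3.112]
force: [0.6, -0.6, -3.7]
grip_width: 0.0436
grip_force: 25.0
```

```bash
python3 - <<'E'
from h import *
F=frame(-.19,.30); O=np.array([.5668,-.2487,.1135])
rows(O+F.apply([0.01,0,.035+.08]),toolR(-.19,.30))
E
```

```text
row [-0.1095, -1.6453, 0.2659, 0.0099, -0.0056, 0.0335] rotdeg 12.736590521772161
```

>>> play_rows([
  [[0,-0.08,0,0,0,0,-0.3],[0,-0.2,0,0,0,0,-0.3],[0,-0.34,0,0,0,0.005,-0.3],[-0.02,-0.48,0.0,0.002,0,0.01,-0.3],[-0.03,-0.62,0.0,0.003,-0.001,0.014,-0.3],[-0.04,-0.74,0.0,0.005,-0.002,0.017,-0.3],[-0.05,-0.82,0.0,0.005,-0.003,0.017,-0.3],[-0.05,-0.85,0.0,0.005,-0.003,0.017,-0.3],[-0.05,-0.85,0.0,0.005,-0.003,0.017,-0.3]],
])

```text
time_s: 5.3
ee_pos: [0.5043, -0.0469, 0.2829]
eef_rot: [-3.14, 0.278, 3.059]
force: [0.2, 0.6, -4.0]
grip_width: 0.0437
grip_force: 25.0
```

```bash
python3 - <<'E'
from h import *
F=frame(-.19,.30); O=np.array([.5668,-.2487,.1135])
rows(O+F.apply([0.01,0,.035+.08]),toolR(-.19,.30))
E
```

```text
row [-0.1482, -0.7728, 0.2789, 0.0046, -0.0036, 0.0164] rotdeg 6.258340245113393
```

>>> play_rows([
  [[-0.02,-0.06,0.02,0,0,0.003,-0.3],[-0.06,-0.18,0.06,0.002,0,0.008,-0.3],[-0.1,-0.3,0.11,0.0046,-0.0036,0.0164,-0.3],[-0.13,-0.42,0.17,0.0046,-0.0036,0.0164,-0.3],[-0.14,-0.5,0.22,0.0046,-0.0036,0.0164,-0.3],[-0.148,-0.53,0.24,0.0046,-0.0036,0.0164,-0.3],[-0.148,-0.53,0.24,0.0046,-0.0036,0.0164,-0.3],[-0.148,-0.53,0.24,0.0046,-0.0036,0.0164,-0.3]],
])

```text
time_s: 6.1
ee_pos: [0.546, -0.1817, 0.237]
eef_rot: [3.141, 0.302, 2.953]
force: [-0.5, 0.6, -3.1]
grip_width: 0.0433
grip_force: 25.0
```

```bash
python3 - <<'E'
from h import *
w=snap('wrist'); pickle.dump(w,open('w2.pkl','wb'))
cv2.imwrite('pics/w2.png',cv2.resize(w['frame'],(800,600),interpolation=cv2.INTER_CUBIC)[...,::-1])
E
```

```text
(no output)
```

View pics/w2.png

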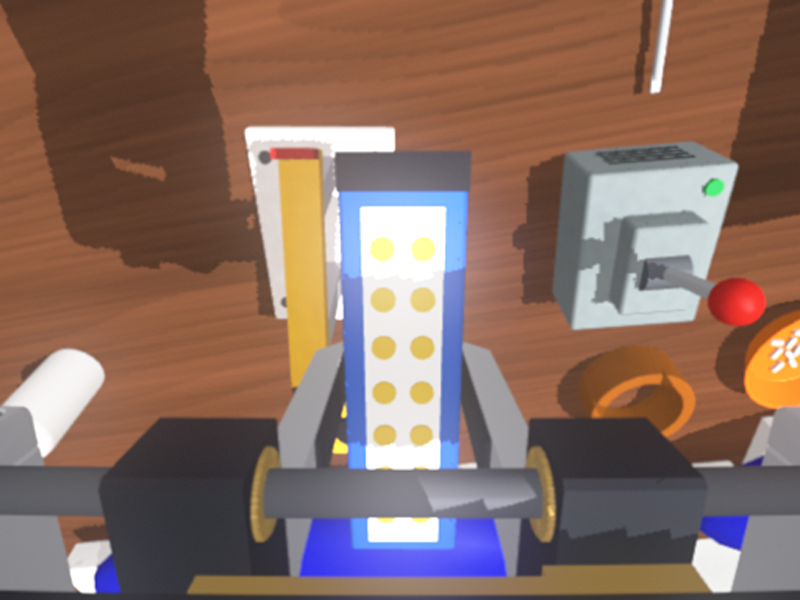

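The wrist view shows the held module with its cap edge at y≈152 (x 335–472), the rail beside it at x≈280–327, and the red stop at (296,154).

```bash
python3 - <<'E'
from h import *
from station import get_obs
o=get_obs(); print(o['ee_pos'],o['eef_rot'])
w=pickle.load(open('w2.pkl','rb')); s=1.5625
Rt=R.from_euler('xyz',o['eef_rot']); p0=o['ee_pos']
X=cloud(w); loc=Rt.inv().apply((X.reshape(-1,3)-p0)).reshape(X.shape) # tool frame
M=loc*[-1,1,-1]  # module-like frame at tcp
hsv=cv2.cvtColor(w['frame'],cv2.COLOR_RGB2HSV).astype(int);H,S,V=[hsv[...,i] for i in range(3)]
y=(H>15)&(H<32)&(S>150)&(V>80); k=np.zeros_like(y); k[104:240,176:211]=1; y&=k
P=M[y]; P=P[np.isfinite(P[:,0])]; 
c=P.mean(0); 
keep=P[np.abs(P[:,2]-np.median(P[:,2]))<.02]
A=np.c_[keep[:,:2],np.ones(len(keep))]; 
for _ in range(3):
    co=np.linalg.lstsq(A,keep[:,2],rcond=None)[0]; r=keep[:,2]-A@co; g=abs(r)<.004; A=A[g];keep=keep[g]
print('rail plane (tool-frame flipped): z=',co.round(4),len(keep))
for v in range(105,220,10):
    u=np.where(y[v])[0]
    if len(u): 
        q=M[v,u]; q=q[np.isfinite(q[:,0])&(abs(q[:,2]-np.median(q[:,2]))<.006)]; print(v,u.min(),u.max(),q[:,1].min().round(4),q[:,1].max().round(4),'x',q[:,0].mean().round(4),'z',q[:,2].mean().round(4))
red=((H<8)|(H>172))&(S>120)&k.astype(bool); k2=np.zeros_like(y);k2[90:108,165:212]=1; red=((H<8)|(H>172))&(S>110)&k2.astype(bool)
for v in range(92,108):
    u=np.where(red[v])[0]
    if len(u): q=M[v,u]; print('red',v,u.min(),u.max(),np.nanmedian(q,0).round(4))
W=lambda u,v:((u+.5)/s-.5,(v+.5)/s-.5)
# module: top plane & cap edge
for u in (350,403,455): print('cap', (pts(w,[W(u,v) for v in (146,154,158,165,180,240)])@np.eye(3)).round(4)[:0], [ (Rt.inv().apply(a-p0)*[-1,1,-1]).round(4).tolist() for a in pts(w,[W(u,v) for v in (154,160,180,230)])])
E
```

```text
[ 0.54604241 -0.18166797  0.23731068] [3.14146725 0.30272902 2.95385137]
rail plane (tool-frame flipped): z= [-0.0011 -0.0004 -0.1272] 2558
105 179 203 -0.0717 -0.0494 x -0.0788 z -0.1273Traceback (most recent call last):
  File "<stdin>", line 20, in <module>
    return umr_minimum(a, axis, None, out, keepdims, initial, where)
ValueError: zero-size array to reduction operation minimum which has no identity
```

```bash
python3 - <<'E'
from h import *
from station import get_obs
o=get_obs()
w=pickle.load(open('w2.pkl','rb')); s=1.5625
Rt=R.from_euler('xyz',o['eef_rot']); p0=o['ee_pos']
X=cloud(w); M=Rt.inv().apply((X.reshape(-1,3)-p0)).reshape(X.shape)*[-1,1,-1]
hsv=cv2.cvtColor(w['frame'],cv2.COLOR_RGB2HSV).astype(int);H,S,V=[hsv[...,i] for i in range(3)]
y=(H>15)&(H<32)&(S>150)&(V>80); k=np.zeros_like(y); k[104:240,176:211]=1; y&=k
L=[]
for v in range(105,215,5):
    q=M[v][y[v]]; q=q[abs(q[:,2]+.1272)<.006]
    if len(q)>5: L.append((q[:,0].mean(),q[:,1].min(),q[:,1].max()))
L=np.array(L); print(L.round(4)); m=(L[:,1]+L[:,2])/2; print('centre fit',np.polyfit(L[:,0],m,1))
k2=np.zeros_like(y);k2[90:108,165:212]=1; red=((H<8)|(H>172))&(S>110)&k2
for v in range(92,108):
    u=np.where(red[v])[0]
    if len(u): print('red',v,u.min(),u.max(),np.nanmedian(M[v,u],0).round(4))
u=int(297/s)
print('col',[(v,M[v,u].round(4).tolist()) for v in range(92,108)])
for u in (350,403,455):
    u=int(u/s); print('cap',[(v,M[v,u].round(4).tolist()) for v in (95,96,97,98,99,100,105,115,140)])
E
```

```text
[[-0.0788 -0.0717 -0.0494]
 [-0.0744 -0.0707 -0.0497]
 [-0.0699 -0.0714 -0.051 ]
 [-0.0653 -0.0715 -0.0501]
 [-0.0608 -0.0717 -0.0533]
 [-0.0562 -0.0714 -0.0544]
 [-0.0516 -0.0716 -0.0556]
 [-0.0469 -0.0721 -0.0577]
 [-0.0421 -0.0713 -0.0598]
 [-0.0374 -0.0716 -0.0592]
 [-0.0326 -0.072  -0.0593]
 [-0.0277 -0.0726 -0.0589]
 [-0.0229 -0.0716 -0.0598]
 [-0.018  -0.0719 -0.0573]
 [-0.0129 -0.072  -0.0567]
 [-0.008  -0.0715 -0.0549]
 [-0.0028 -0.0716 -0.053 ]
 [ 0.0022 -0.072  -0.0516]
 [ 0.0074 -0.0725 -0.0506]
 [ 0.0126 -0.0717 -0.0498]
 [ 0.0178 -0.0732 -0.0501]
 [ 0.0232 -0.0735 -0.0496]]
centre fit [-0.00162416 -0.06306818]
red 95 173 198 [-0.087  -0.0617 -0.1114]
red 96 173 201 [-0.0862 -0.0603 -0.1113]
red 97 173 202 [-0.0854 -0.0599 -0.1112]
red 98 173 202 [-0.0846 -0.0598 -0.1114]
red 99 173 202 [-0.0837 -0.0599 -0.1111]
red 100 173 202 [-0.0829 -0.0601 -0.1113]
red 101 173 198 [-0.0821 -0.0606 -0.1114]
col [(92, [-0.0941, -0.0781, -0.2077]), (93, [-0.0929, -0.0777, -0.2058]), (94, [-0.0878, -0.0575, -0.1107]), (95, [-0.087, -0.0576, -0.1111]), (96, [-0.0862, -0.0578, -0.1119]), 
[... 626 characters left out ...]
7, 0.0004]), (115, [-0.0728, -0.017, -0.0011]), (140, [-0.0599, -0.0173, -0.0011])]
cap [(95, [-0.0911, -0.0, -0.2189]), (96, [-0.09, -0.0, -0.2207]), (97, [-0.0817, 0.0002, -0.0002]), (98, [-0.0812, 0.0002, -0.0005]), (99, [-0.0808, 0.0002, -0.0013]), (100, [-0.0803, 0.0002, -0.0008]), (105, [-0.0778, 0.0002, 0.0005]), (115, [-0.0728, 0.0002, 0.0002]), (140, [-0.0599, 0.0002, -0.0004])]
cap [(95, [-0.0911, 0.0409, -0.2186]), (96, [-0.0822, 0.0176, -0.0008]), (97, [-0.0817, 0.0175, -0.0004]), (98, [-0.0812, 0.0175, -0.0001]), (99, [-0.0807, 0.0175, -0.0001]), (100, [-0.0803, 0.0176, -0.0003]), (105, [-0.0778, 0.0176, -0.0001]), (115, [-0.0728, 0.0178, -0.0011]), (140, [-0.06, 0.0181, -0.0])]
```

Relative to the tool, the rail is parallel, its centre is 60.7 mm to −y and its top face is 91 mm below the module's underside. The plug sits 0.6 mm past the stop face, so I'll aim for a 2.5 mm gap.

>>> play_rows([
  [[-0.0124,-0.06,0,0,0,0,-0.3],[-0.0124,-0.15,0,0,0,0,-0.3],[-0.0124,-0.22,0,0,0,0,-0.3],[-0.0124,-0.243,0,0,0,0,-0.3],[-0.0124,-0.243,0.08,0,0,0,-0.3],[-0.0124,-0.243,0.16,0,0,0,-0.3],[-0.0124,-0.243,0.24,0,0,0,-0.3],[-0.0124,-0.243,0.3,0,0,0,-0.3],[-0.0124,-0.243,0.33,0,0,0,-0.3],[-0.0124,-0.243,0.33,0,0,0,-0.3]],
])

```text
time_s: 7.15
ee_pos: [0.5616, -0.2472, 0.1583]
eef_rot: [3.141, 0.301, 2.953]
force: [-0.6, -0.6, -2.7]
grip_width: 0.0438
grip_force: 25.0
```

```bash
python3 - <<'E'
from h import *
from station import get_obs
o=get_obs(); p0=np.array([0.54604241,-0.18166797,0.23731068]); R0=R.from_euler('xyz',[3.14146725,.30272902,2.95385137])
print('reached, tool mm',(R0.inv().apply(o['ee_pos']-p0)*1000).round(2),'want -3.1 -60.75 82.5; rot err',((R0.inv()*R.from_euler('xyz',o['eef_rot'])).as_rotvec()).round(4), o['force'])
t=snap('top'); c=snap('scene'); a=[cv2.resize(t['frame'][140:230,310:390],(480,540),interpolation=cv2.INTER_CUBIC),cv2.resize(c['frame'][150:270,130:200],(315,540),interpolation=cv2.INTER_CUBIC)]
cv2.imwrite('pics/p1.png',np.hstack(a)[...,::-1])
E
```

```text
reached, tool mm [ -2.65 -61.46  83.64] want -3.1 -60.75 82.5; rot err [-0.0002  0.0017  0.0006] [-0.6164795  -0.63718243 -2.66938832]
```

View pics/p1.png

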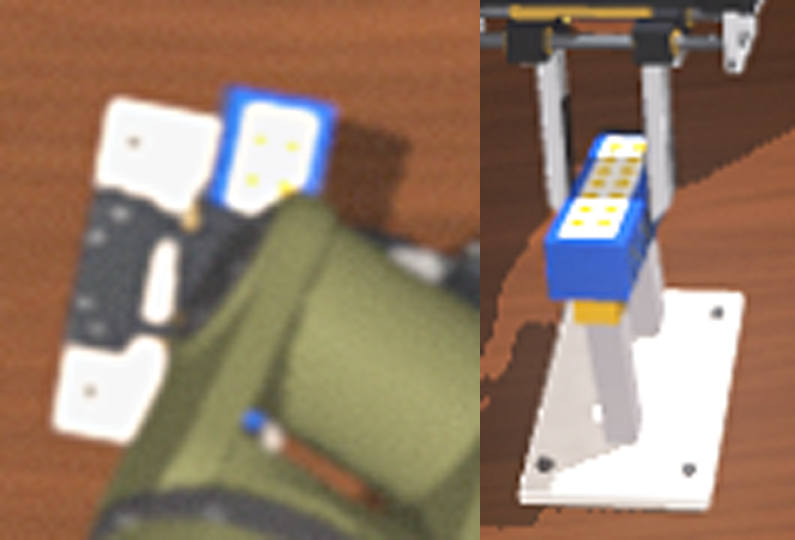

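The crop shows the module held over the rail, parallel and centred, just above it. I'll lower it slowly while watching force.

>>> play_rows([
  [[0,0,0.008,0,0,0,-0.3],[0,0,0.016,0,0,0,-0.3],[0,0,0.022,0,0,0,-0.3],[0,0,0.026,0,0,0,-0.3],[0,0,0.026,0,0,0,-0.3]],
])

```text
time_s: 7.75
ee_pos: [0.5634, -0.2481, 0.1525]
eef_rot: [3.141, 0.302, 2.953]
force: [-0.0, -0.6, -3.4]
grip_width: 0.0441
grip_force: 25.0
```

>>> play_rows([
  [[0,0,0.002,0,0,0,-0.3],[0,0,0.003,0,0,0,-0.3],[0,0,0.004,0,0,0,-0.3],[0,0,0.004,0,0,0,-0.3]],
])

```text
time_s: 8.15
ee_pos: [0.5637, -0.2481, 0.1517]
eef_rot: [3.142, 0.302, 2.953]
force: [-0.5, -0.4, -3.4]
grip_width: 0.044
grip_force: 25.0
```

>>> play_rows([
  [[0,0,0.002,0,0,0,-0.3],[0,0,0.003,0,0,0,-0.3],[0,0,0.004,0,0,0,-0.3],[0,0,0.004,0,0,0,-0.3]],
])

```text
time_s: 8.55
ee_pos: [0.5638, -0.2482, 0.1517]
eef_rot: [-3.142, 0.302, 2.953]
force: [-9.9, 3.5, 8.3]
grip_width: 0.0438
grip_force: 25.0
```

>>> play_rows([
  [[0,0,0.001,0,0,0,-0.3],[0,0,0.002,0,0,0,-0.3],[0,0,0.002,0,0,0,-0.3]],
])

```text
time_s: 8.85
ee_pos: [0.5638, -0.2482, 0.1516]
eef_rot: [-3.141, 0.302, 2.953]
force: [-14.3, 4.8, 13.8]
grip_width: 0.0437
grip_force: 25.0
```

>>> play_rows([
  [[0,0,-0.003,0,0,0,-0.3],[0,0,-0.003,0,0,0,-0.3]],
])

```text
time_s: 9.05
ee_pos: [0.5639, -0.2482, 0.1517]
eef_rot: [-3.141, 0.302, 2.953]
force: [-7.0, 2.9, 6.2]
grip_width: 0.0438
grip_force: 25.0
```

```bash
python3 - <<'E'
from h import *
from station import get_obs
o=get_obs(); Rt=R.from_euler('xyz',o['eef_rot']); p0=o['ee_pos'];print(o['force'])
w=snap('wrist'); pickle.dump(w,open('w3.pkl','wb'))
X=cloud(w); M=Rt.inv().apply((X.reshape(-1,3)-p0)).reshape(X.shape)*[-1,1,-1]
for u in (225,240,258,275,290): print(u,[(v,w['frame'][v,u].tolist(),M[v,u].round(4).tolist()) for v in (90,92,94,95,96,97,98,99,100,103,115,140)])
cv2.imwrite('pics/w3.png',cv2.resize(w['frame'][60:260,150:360],(630,600),interpolation=cv2.INTER_CUBIC)[...,::-1])
E
```

```text
[-7.04094781  2.89034718  6.15366895]
225 [(90, [215, 204, 202], [-0.0912, -0.028, -0.117]), (92, [214, 204, 202], [-0.0895, -0.0281, -0.1177]), (94, [215, 203, 202], [-0.0878, -0.0281, -0.1174]), (95, [207, 196, 195], [-0.0871, -0.0284, -0.12]), (96, [168, 160, 160], [-0.0821, -0.0161, 0.0002]), (97, [122, 114, 117], [-0.0816, -0.0161, -0.0001]), (98, [101, 94, 97], [-0.0811, -0.0162, -0.001]), (99, [101, 95, 98], [-0.0806, -0.016, 0.001]), (100, [102, 95, 100], [-0.0801, -0.0161, 0.0006]), (103, [102, 96, 100], [-0.0786, -0.0162, 0.0003]), (115, [104, 98, 103], [-0.0727, -0.0163, 0.0001]), (140, [119, 165, 252], [-0.0598, -0.0167, -0.0003])]
240 [(90, [246, 94, 90], [-0.086, -0.0095, -0.0194]), (92, [208, 96, 86], [-0.0851, -0.0097, -0.0229]), (94, [211, 166, 99], [-0.0845, -0.0104, -0.0354]), (95, [213, 171, 101], [-0.084, -0.0105, -0.0377]), (96, [173, 144, 99], [-0.0821, -0.0085, -0.0]), (97, [124, 110, 100], [-0.0816, -0.0085, -0.0003]), (98, [106, 99, 102], [-0.0811, -0.0085, -0.0011]), (99, [107, 100, 103], [-0.0806, -0.0085, -0.001]), (100, [108, 100, 104], [-0.0801, -0.0084
[... 1288 characters left out ...]
2, 116], [-0.0727, 0.0095, -0.0001]), (140, [255, 255, 255], [-0.0598, 0.0097, -0.0002])]
290 [(90, [255, 255, 255], [-0.0913, 0.0292, -0.1185]), (92, [255, 255, 255], [-0.0896, 0.0292, -0.118]), (94, [255, 255, 255], [-0.088, 0.0294, -0.1197]), (95, [255, 255, 255], [-0.0871, 0.0293, -0.1191]), (96, [250, 244, 243], [-0.0821, 0.017, -0.0004]), (97, [167, 159, 159], [-0.0816, 0.0171, -0.0008]), (98, [111, 105, 108], [-0.0811, 0.0171, -0.001]), (99, [107, 101, 104], [-0.0806, 0.017, 0.0004]), (100, [107, 101, 105], [-0.0801, 0.0169, 0.0011]), (103, [111, 105, 109], [-0.0786, 0.017, 0.0008]), (115, [116, 110, 116], [-0.0727, 0.0172, 0.0003]), (140, [131, 181, 254], [-0.0598, 0.0177, -0.0004])]
```

View pics/w3.png

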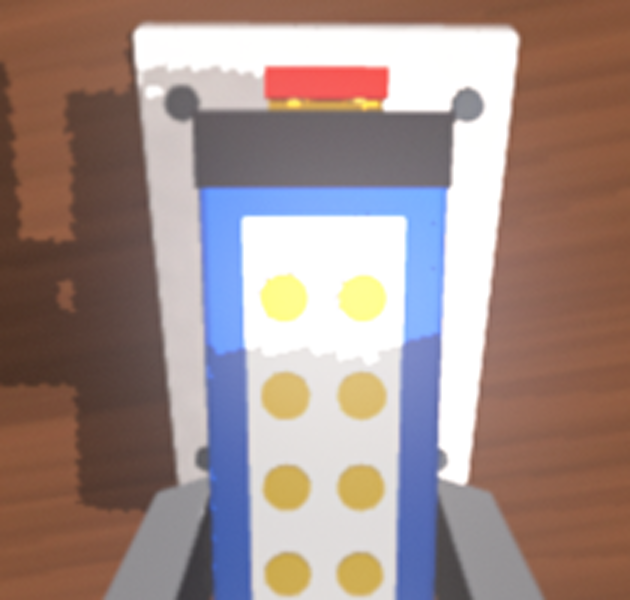

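Gap to the stop is 2.5 mm, the underside is flush on the rail and the lateral offset is about 0.6 mm, all in tolerance. I'll release to the 64 mm opening, then retreat along the normal.

>>> play_rows([
  [[0,0,0,0,0,0,-0.04],[0,0,0,0,0,0,0.0],[0,0,0,0,0,0,0.1],[0,0,0,0,0,0,0.2],[0,0,0,0,0,0,0.3],[0,0,0,0,0,0,0.36],[0,0,0,0,0,0,0.36],[0,0,0,0,0,0,0.36]],
])

```text
time_s: 9.9
ee_pos: [0.5639, -0.2482, 0.151]
eef_rot: [3.142, 0.302, 2.953]
force: [0.6, -0.5, -1.1]
grip_width: 0.0638
grip_force: 0.0
```

>>> play_rows([
  [[0,0,-0.02,0,0,0,0.36],[0,0,-0.06,0,0,0,0.36],[0,0,-0.12,0,0,0,0.36],[0,0,-0.2,0,0,0,0.36],[0,0,-0.3,0,0,0,0.36],[0,0,-0.4,0,0,0,0.36],[0,0,-0.44,0,0,0,0.36],[0,0,-0.44,0,0,0,0.36]],
])

```text
time_s: 10.7
ee_pos: [0.5318, -0.2422, 0.258]
eef_rot: [-3.141, 0.305, 2.953]
force: [0.2, 0.2, -0.8]
grip_width: 0.0642
grip_force: 0.0
```

```bash
python3 - <<'E'
from h import *
from station import get_obs
o=get_obs(); Rt=R.from_euler('xyz',o['eef_rot']); p0=o['ee_pos'];print(o['force'],p0)
w=snap('wrist'); pickle.dump(w,open('w4.pkl','wb'))
cv2.imwrite('pics/w4.png',cv2.resize(w['frame'],(800,600),interpolation=cv2.INTER_CUBIC)[...,::-1])
X=cloud(w); hsv=cv2.cvtColor(w['frame'],cv2.COLOR_RGB2HSV).astype(int);H,S,V=[hsv[...,i] for i in range(3)]
red=((H<8)|(H>172))&(S>120)&np.isfinite(X[...,0])&(X[...,2]>.15); P=X[red]; print('ball pts',len(P),P.mean(0),P.max(0),P.min(0))
# sphere fit r=13mm
from scipy.optimize import least_squares
if len(P)>20:
    f=least_squares(lambda c:np.linalg.norm(P-c,axis=1)-.013,P.mean(0)-[0,0,.01],loss='soft_l1',f_scale=.002); print('ball',f.x)
t=snap('top'); Xt=cloud(t); hs=cv2.cvtColor(t['frame'],cv2.COLOR_RGB2HSV).astype(int); k=np.zeros(red.shape,bool);k[150:200,245:285]=1
m=k&((hs[...,0]<8)|(hs[...,0]>172))&(hs[...,1]>120); P=Xt[m];P=P[P[:,2]>.15]; 
if len(P)>5: f=least_squares(lambda c:np.linalg.norm(P-c,axis=1)-.013,P.mean(0)-[0,0,.01],loss='soft_l1',f_scale=.002); print('ball top',len(P),f.x)
E
```

```text
[ 0.17690154  0.2296632  -0.81062441] [ 0.53183961 -0.24223319  0.25802534]
ball pts 93 [ 0.59390787 -0.02053147  0.15726891] [ 0.60284311 -0.01597307  0.16208194] [ 0.58642879 -0.02229274  0.15084429]
ball [ 0.59470562 -0.03206998  0.15330686]
ball top 63 [ 0.59371056 -0.01108772  0.15786035]
```

View pics/w4.png

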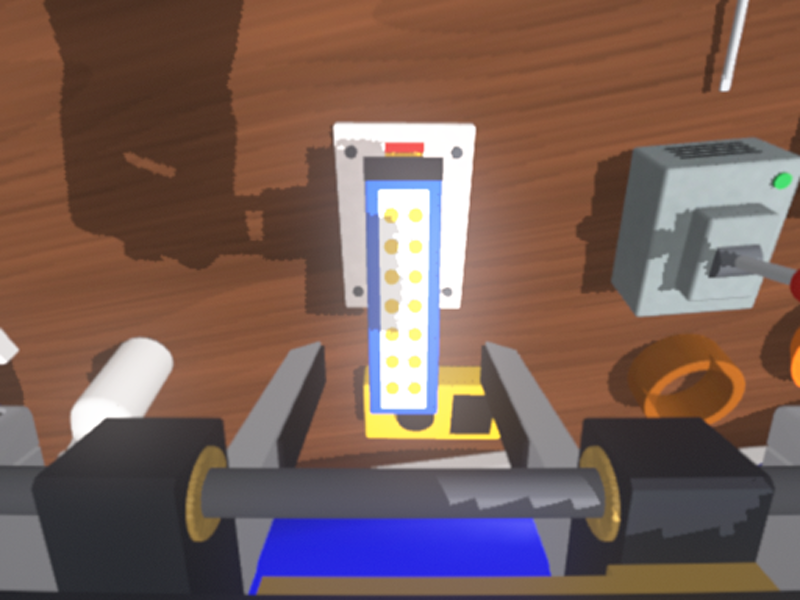

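The module lies straight and centred on the rail just above the stop. Next I'll shut the fingers and go behind the lever ball, which is at ≈(0.594,−0.011,0.158).

```bash
python3 - <<'E'
from h import *
rows([.540,-.006,.25],toolR(-.093,0))
E
```

```text
row [0.1443, 0.9332, -0.022, -0.0023, 0.048, -0.0151] rotdeg 18.12403505827261
```

>>> play_rows([
  [[0.01,0.05,-0.01,0,0.005,0,0.3],[0.03,0.17,-0.02,0,0.015,-0.003,0.1],[0.05,0.33,-0.022,0,0.025,-0.006,-0.2],[0.08,0.5,-0.022,-0.001,0.035,-0.01,-0.5],[0.11,0.67,-0.022,-0.0023,0.048,-0.0151,-0.8],[0.13,0.82,-0.022,-0.0023,0.048,-0.0151,-1],[0.1443,0.91,-0.022,-0.0023,0.048,-0.0151,-1],[0.1443,0.9332,-0.022,-0.0023,0.048,-0.0151,-1],[0.1443,0.9332,-0.022,-0.0023,0.048,-0.0151,-1],[0.1443,0.9332,-0.022,-0.0023,0.048,-0.0151,-1]],
])

```text
time_s: 11.8
ee_pos: [0.5401, -0.007, 0.25]
eef_rot: [-3.141, -0.001, 3.048]
force: [0.6, -0.1, 0.2]
grip_width: 0.0005
grip_force: 0.0
```

```bash
python3 - <<'E'
from h import *
rows([.540,-.006,.161],toolR(-.093,0))
rows(np.array([.540,-.006,.161])+.094*np.array([.9957,-.093,0]),toolR(-.093,0))
E
```

```text
row [0.0005, 0.0039, 0.3561, -0.0, -0.0001, -0.0001] rotdeg 0.05370806750250954
row [-0.3755, 0.0041, 0.3559, -0.0, -0.0001, -0.0001] rotdeg 0.05370806750250954
```

>>> play_rows([
  [[0,0.004,0.1,0,0,0,-1],[0,0.004,0.22,0,0,0,-1],[0,0.004,0.32,0,0,0,-1],[0,0.004,0.356,0,0,0,-1],[-0.05,0.004,0.356,0,0,0,-1],[-0.1,0.004,0.356,0,0,0,-1],[-0.14,0.004,0.356,0,0,0,-1],[-0.18,0.004,0.356,0,0,0,-1],[-0.22,0.004,0.356,0,0,0,-1],[-0.22,0.004,0.356,0,0,0,-1]],
])

```text
time_s: 12.8
ee_pos: [0.5958, -0.0108, 0.1618]
eef_rot: [3.142, 0.001, 3.048]
force: [-0.1, 0.2, -0.0]
grip_width: 0.0004
grip_force: 0.0
```

>>> play_rows([
  [[-0.03,0,0,0,0,0,-1],[-0.06,0,0,0,0,0,-1],[-0.09,0,0,0,0,0,-1],[-0.115,0,0,0,0,0,-1],[-0.13,0,0,0,0,0,-1],[-0.14,0,0,0,0,0,-1],[-0.14,0,0,0,0,0,-1]],
])

```text
time_s: 13.5
ee_pos: [0.6301, -0.0135, 0.1615]
eef_rot: [3.141, 0.0, 3.048]
force: [-0.5, 0.6, -0.8]
grip_width: 0.0004
grip_force: 0.0
```

```bash
python3 - <<'E'
from h import *
c=snap('scene'); pickle.dump(c,open('s5.pkl','wb'))
cv2.imwrite('pics/s5.png',cv2.resize(c['frame'][140:270,130:300],(782,598),interpolation=cv2.INTER_CUBIC)[...,::-1])
X=cloud(c);h=cv2.cvtColor(c['frame'],cv2.COLOR_RGB2HSV).astype(int);m=((h[...,0]<8)|(h[...,0]>172))&(h[...,1]>120);k=np.zeros_like(m);k[180:240,240:275]=1;m&=k
P=X[m];P=P[P[:,2]>.12];print(len(P),P.mean(0),P.max(0),P.min(0))
E
```

```text
86 [ 0.65940553 -0.01651651  0.1612509 ] [ 0.66919782 -0.00382452  0.24310369] [ 0.63806548 -0.03802454  0.14588949]
```

View pics/s5.png

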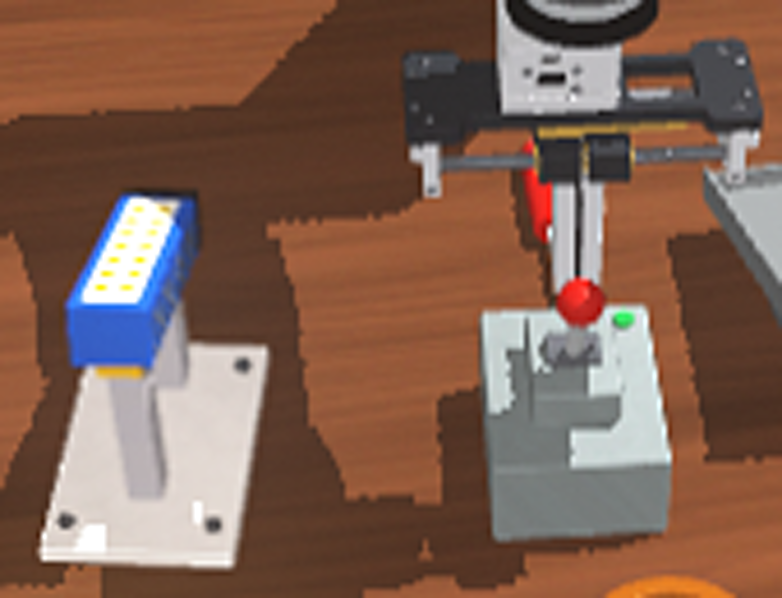

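The ball is now at (580,302) in the crop, pushed forward, and the module is undisturbed. I'll continue until the lever's end stop shows in the force.

>>> play_rows([
  [[-0.008,0,0,0,0,0,-1],[-0.012,0,0,0,0,0,-1],[-0.012,0,0,0,0,0,-1]],
])

```text
time_s: 13.85
ee_pos: [0.6329, -0.0138, 0.1616]
eef_rot: [3.142, 0.0, 3.048]
force: [-1.0, 0.8, -0.7]
grip_width: 0.0003
grip_force: 0.2
```

>>> play_rows([
  [[-0.006,0,0,0,0,0,-1],[-0.01,0,0,0,0,0,-1],[-0.01,0,0,0,0,0,-1]],
])

```text
time_s: 14.15
ee_pos: [0.6344, -0.0139, 0.1614]
eef_rot: [3.142, -0.003, 3.048]
force: [-10.9, 1.1, 2.9]
grip_width: 0.0003
grip_force: 4.9
```

Force rose to 11 N, so the lever is at its end stop. I'll back off, rise, and check everything.

>>> play_rows([
  [[0.03,0,0,0,0,0,-1],[0.1,0,0,0,0,0,-1],[0.2,0,0,0,0,0,-1],[0.25,0,-0.1,0,0,0,-1],[0.3,0,-0.25,0,0,0,-1],[0.4,0,-0.4,0,0,0,-1],[0.5,0,-0.5,0,0,0,-1],[0.55,0,-0.5,0,0,0,-1],[0.55,0,-0.5,0,0,0,-1],[0.55,0,-0.5,0,0,0,-1]],
])

```text
time_s: 15.15
ee_pos: [0.4985, -0.0013, 0.2863]
eef_rot: [3.142, 0.001, 3.048]
force: [1.3, -0.8, 0.4]
grip_width: 0.0005
grip_force: 0.0
```

```bash
python3 - <<'E'
from h import *
from station import get_obs
print(get_obs()['force'],get_obs()['time_s'])
c=snap('scene');t=snap('top')
X=cloud(c);h=cv2.cvtColor(c['frame'],cv2.COLOR_RGB2HSV).astype(int);m=((h[...,0]<8)|(h[...,0]>172))&(h[...,1]>120);k=np.zeros_like(m);k[195:240,245:272]=1;m&=k
P=X[m];P=P[(P[:,2]>.12)&(P[:,2]<.18)];print(len(P),P.mean(0))
from scipy.optimize import least_squares
print('ball',least_squares(lambda q:np.linalg.norm(P-q,axis=1)-.013,P.mean(0)-[.008,0,.008],loss='soft_l1',f_scale=.002).x)
a=cv2.resize(t['frame'][140:230,230:390],(800,450),interpolation=cv2.INTER_CUBIC)
cv2.imwrite('pics/end.png',a[...,::-1])
E
```

```text
[ 1.26282034 -0.78022873  0.41099522] 15.15
80 [ 0.66280276 -0.01596094  0.15656325]
ball [ 0.65753857 -0.01418419  0.14978483]
```

View pics/end.png

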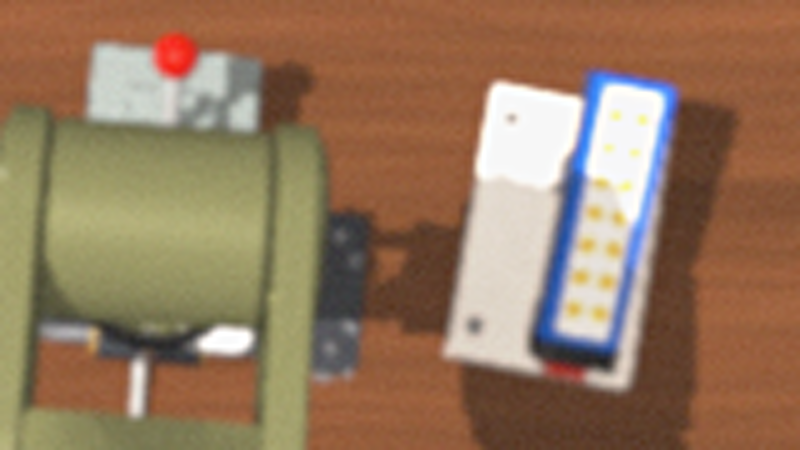

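The ball at x≈0.657, z≈0.150 means the lever is fully on. The module is in place at (605,220), down by the red stop at (567,370), and the arm is clear.

```bash
python3 -c "
from station import workorder
print(workorder.hand_in())"
```

```text
the job is handed in; nothing more can be done
None
```

I set the blue module on the rail about 2.5 mm from the red stop (measured just before release), LEDs up, then threw the supply lever fully on; I handed the job in at about 15 s, with no verdict returned.

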